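# Collect sealed coffee tins from the can sealer's catch tray

### The job

Slide the clear guard of the can sealer fully open towards the machine and leave it open. Then take the two finished tins (yellow, with black lids) out of the catch tray and set each one down gently, not dropped, upright in an empty cell of the wooden tote, one per cell. Leave the bare steel tin without a lid standing where it is in the tray, leave the tin already in the tote in its cell, and do not push the tote, the mug or the amber jar about.

Things in the scene. Friction and masses are not known exactly. Their poses are not given: they have to be found in the camera images.
- sealer: table-top can sealer, fixed, dark green, with a low steel catch tray before it. Origin: on the table, under the guard's centre when shut. Its +x axis points from the tray into the machine; the guard slides along it. Housing: x +170 to +450 mm, y +-140 mm, 240 mm high, head on top to 330 mm (its crank to 390 mm)
- tray (a point): on the tray floor, 6 mm above the table, over the sealer's origin, same axes. Tray: x -150 to +170 mm, 140 mm wide, rim 20 mm above the table. Three tins stand in a row along x at about -110, -44 and +22 mm (y within 12 mm), two finished and the open one in any order; gaps of only 6 to 22 mm, so close the fingers across the row, along y
- guard (a joint): slide of the clear plastic guard, m: 0 shut over the tray, 0.23 fully open (end stop; pushed into the machine along sealer +x); starts at 0 to 0.03. 1.5 N friction, stays put. An open-ended hood 300 mm long, 148 mm wide, 22 to 114 mm above the table, a roof and two side walls, front end open, so it slides over the tins; at value j it covers sealer x from j - 150 mm towards the machine
- guard_grip (a point): middle of the guard's grip: an upright black knob, 22 mm diameter, from 114 to 146 mm above the table, on top of the guard near its front edge (15 mm behind the edge); this point is 130 mm above the table. Axes as the sealer's. At sealer x = -135 mm + joint value
- tin_a: finished coffee tin, upright closed cylinder, 52 mm diameter, 85 mm tall, about 0.16 kg: yellow body, steel rims, black lid (top 13 mm). Origin: centre of the underside. Starts in the catch tray
- tin_b: finished coffee tin, upright closed cylinder, 52 mm diameter, 85 mm tall, about 0.16 kg: yellow body, steel rims, black lid (top 13 mm). Origin: centre of the underside. Starts in the catch tray
- open_tin: unfinished tin without lid, an open bare steel cylinder, 52 mm diameter, 78 mm tall, 0.07 kg; stands in the catch tray and stays there. Origin: centre of the underside
- packed_tin: a finished tin like the others, already standing in the tote's end cell (cell 0). Origin: centre of the underside
- tote: plywood tote, loose, 1.2 kg, a single row of four square cells along its y axis, 281 mm long (y), 74 mm wide (x), 46 mm high over all. Origin: centre of the underside. Cells 64 mm square inside, 69 mm apart, floor 6 mm and wall tops 46 mm above the table, walls 5 mm thick
- cell0 (a point): centre of the floor of cell 0 of the tote (tote y = -103.5 mm), axes as the tote's, holds the packed tin
- cell1 (a point): centre of the floor of cell 1 of the tote (tote y = -34.5 mm), axes as the tote's, empty
- cell2 (a point): centre of the floor of cell 2 of the tote (tote y = 34.5 mm), axes as the tote's, empty
- cell3 (a point): centre of the floor of cell 3 of the tote (tote y = 103.5 mm), axes as the tote's, empty
- cup: bystander: white mug, 80 mm wide, 75 mm high, far side of the counter
- jar: bystander: amber glass jar with brass cap, 70 mm wide, 110 mm high, between the tray and the tote

How it is judged:
By the outcome, as a careful person would: the job done as asked, in the order asked, and still so for the second after the job is handed in, with the robot touching nothing.
It also fails if it takes over 69 s, if anything falls off the work surface, if the arm or the gripper's body presses on something with over 40 N, if the wrist force passes 120 N, or if a joint passes its speed limit or range.

### The arm

A 6-joint arm with a two-finger parallel gripper is mounted at the origin on the work surface. World frame = base frame: x ahead of the robot, y to its left, z up, the work surface at z = 0. Lengths are in m, angles in rad, forces in N, time in s.
With the tool pointing down it reaches from about 0.425 to 0.95 m from the base axis. Payload 3.5 kg.
Tool frame: the origin (TCP) lies between the finger pads; the fingertips stand 19 mm ahead of it and the grasp point (between the pads) is the TCP (ctrl.nose_length is the distance from the TCP to the fingertips, in m); z points along the fingers, y is the line along which they close (so a half turn about z gives the same grasp; the last joint's range is limited). The gripper opens to 85 mm and grips with 20 to 120 N. Pads are 22 mm wide; open, the fingers measure 114 mm over their backs; the gripper's body (76 mm by 85 mm) begins 54 mm behind the grasp point. The pads swing forward as they close: fully open they stand 13 mm farther back than shut.
Start: joints at [-1.314, 0.286, 1.577, -0, 1.279, -0.15], TCP at [0.267, -0.62, 0.25] pointing down, gripper open.
Joint ranges: [-2.77, 2.77], [-0.9, 2.22], [0.21, 2.48], [-1.53, 4.67], [0.24, 2.81], [-2.84, 2.84]. Speed limits (rad/s): [2.79, 2.79, 3.14, 3.14, 3.14, 3.14].

### API

Orientations are given as a unit quaternion [x, y, z, w].
In Python, from plant import ctrl gives the robot as it stands.
- The arm moves only by the tool apply_moves, never from a script. Its argument "series" is a list of rows, each a list of 6 numbers: the shift along the world's x, y, z scaled (see below), then the turn, a rotation vector about the world's x, y, z scaled (see below). A call has 1 to 20 rows; each row is the pose to reach, as a shift and turn from the pose commanded when the call began; what a row does not reach only later rows make up. The controller multiplies each number of a shift by 0.8 m and each number of a turn by 45 degrees. A row lasts 1/8 s, in which the tool goes at most 62.5 mm and 10.7 degrees, less where a joint would pass 70% of its speed; a pose out of reach is approached as far as the arm can. A call with a number of a shift or a turn outside -1 to 1 is refused whole. A call with a gripper value outside its range is refused whole. "jaw" is the opening, from 0 (shut) to 1 (fully open), set as the call begins (left out, the last holds). The fingers move at their own pace and stop on an object; "squeeze" is the grip in N (left out, the last holds). Time passes only in rows, so rows that repeat a pose let the fingers close. It gives the time, the measured TCP pose, the force, the opening and the grip force at its end, in the units of the state.
- ctrl.get_state(): the state, without advancing time (a new reading comes with each control period).
- ctrl.read_camera(name): name is "side" or "top"; returns the picture (480x640x3 uint8, red, green, blue); there is no depth.
- ctrl.get_calibration(name): a dict with "fx", "fy", "cx", "cy" (pixels), "xyz" and "orientation" of the camera in the world. Camera axes: x right, y up, looking along -z (the intrinsics and any distortion apply to the point x, -y, -z); pixel columns grow to the right and rows downward; lengths in m; the calibration is good to about 2 mm. A picture is of the moment at which its call begins. get_calibration takes no time and is no camera call.
- ctrl.sign_off(): hands the job in; it is judged then, once.
Trained networks look in the newest picture that a camera, given by its name, has taken for a name from the list of things; names that differ only in an ending like _2 or _b are one class to them, and where a whole thing is asked for, a point or a joint stands for the part that bears it (a point fixed in the world has none). Each returns a list of dicts, best first, with "p" (0 to 1); they miss things now and then, are a little off and sometimes report something else, mostly with a low value. They report only what shows in the picture. A call takes as long as a camera call.
- ctrl.boxes_of(thing, camera): "xy" ([column, row] as shares, 0 to 1, of the picture: columns of its width, rows of its height, amid what is visible of it).
- ctrl.silhouettes(thing, camera): "pixels" (480x640 bool, what is visible of it) and "xy" ([column, row] as shares, 0 to 1, of the picture: columns of its width, rows of its height, amid what is visible of it).
The state is a dict: "time": time; "qpos": joint angles; "dq": joint speeds; "joint_efforts": joint torques, N m; "eef_pos": TCP position; "tcp_rot": TCP orientation; "contact_force": force on the tool from outside, world axes, zero at the start; "wrist_torque": the same for the moment, N m; "opening": opening from 0.0 (shut) to 1.0 (fully open); "finger_force": force on a finger pad.
Only numpy, scipy, OpenCV 4.12 (cv2) and the standard library are available. Lean on these libraries where they do the work, as an engineer would, in place of code of your own. Each camera call takes 0.05 s, during which the arm holds its last target. There are 200 camera calls.

## Working session

There is one attempt and no reset: what is moved stays moved. The work goes in short steps, Python scripts to look and compute and a tool call to move; the robot and the scene stay as the last step left them, time stands still between calls to the robot, and variables do not carry over. Pictures are saved under pics/ and viewed, at most 12 in all, crops included, and the job is handed in when it is done.

Besides the shell and the picture viewer there is one more tool, called after "Request:" in YAML: its name, and indented under it one key for each argument. apply_moves: Moves the arm, as the interface text tells. Shifts and turns lie within -1 to 1; 1 stands for 0.8 m of shift or 45 degrees of turn. Its arguments: {"type":"object","properties":{"series":{"type":"array"},"jaw":{"type":"number"},"squeeze":{"type":"number"}},"required":["series"]}

```bash
mkdir -p pics; ls
cat > h.py <<'E'
import numpy as np, cv2
from scipy.spatial.transform import Rotation as R
from plant import ctrl
def cal(n):
    c=ctrl.get_calibration(n); return c,R.from_quat(c["orientation"]).as_matrix(),np.array(c["xyz"])
def ray(n,u,v):
    c,M,o=cal(n)
    return o,M@np.array([(u-c["cx"])/c["fx"],-(v-c["cy"])/c["fy"],-1.])
def at(n,u,v,z):
    o,d=ray(n,u,v); return o+d*(z-o[2])/d[2]
def proj(n,P):
    c,M,o=cal(n); q=(np.atleast_2d(P)-o)@M
    return np.c_[c["cx"]+c["fx"]*q[:,0]/-q[:,2], c["cy"]-c["fy"]*q[:,1]/-q[:,2]]
def save(n,f):
    im=ctrl.read_camera(n); cv2.imwrite("pics/"+f,im[:,:,::-1]); return im
E
python3 - <<'E'
from h import *
for n in("top","side"):
    print(n,ctrl.get_calibration(n)); save(n,n+"0.png")
    for t in("tin_a","open_tin","guard_grip","guard","tote","cup","jar","sealer","cell1"):
        try:
            print(t,[(round(d["p"],2),(np.array(d["xy"])*[640,480]).round(1).tolist()) for d in ctrl.boxes_of(t,n)][:5])
        except Exception as e: print(t,e)
print(ctrl.get_state())
E
```

```text
pics
top {'fx': 433.9174857430137, 'fy': 433.9174857430137, 'cx': 325.99971639542423, 'cy': 243.98658836508773, 'xyz': array([ 0.48631956, -0.02562402,  0.84043619]), 'orientation': array([ 0.02921553, -0.05736116, -0.70171313,  0.70954551])}
tin_a [(0.68, [290.2, 335.3])]
open_tin [(0.31, [393.7, 267.5])]
guard_grip [(0.57, [146.4, 301.5])]
guard [(0.65, [143.8, 302.0])]
tote [(0.77, [397.7, 269.1])]
cup [(0.93, [307.3, 169.6])]
jar [(0.85, [289.2, 334.6])]
sealer [(0.57, [92.2, 305.1]), (0.26, [393.0, 269.6])]
cell1 [(0.95, [393.8, 270.5])]
side {'fx': 494.25757030832665, 'fy': 494.25757030832665, 'cx': 317.08287790277916, 'cy': 237.98499257075426, 'xyz': array([ 0.2954251 , -0.56775722,  0.74746215]), 'orientation': array([ 0.35209915, -0.09340281, -0.22025849,  0.90486922])}
tin_a [(0.92, [247.0, 222.2])]
open_tin [(0.45, [228.7, 217.9]), (0.24, [208.9, 171.4]), (0.21, [247.7, 220.4])]
guard_grip [(0.9, [210.1, 173.0])]
guard [(0.82, [207.1, 168.7])]
tote [(0.64, [377.9, 227.4]), (0.55, [344.0, 336.3])]
cup [(0.71, [375.8, 229.8])]
jar [(0.79, [228.0, 265.3]), (0.31, [246.6, 220.8])]
sealer [(0.96, [170.5, 103.6]), (0.56, [342.3, 339.3])]
cell1 [(0.79, [343.4, 339.8]), (0.44, [246.8, 220.3])]
{'time': 1.0, 'qpos': array([-1.31405699e+00,  2.86295446e-01,  1.57669670e+00,  2.13125009e-05,
        1.27858886e+00, -1.49979879e-01]), 'dq': array([-1.46107416e-03,  1.70566141e-03, -1.28514759e-03, -7.71054881e-04,
       -2.61326820e-05, -5.09867581e-04]), 'joint_efforts': array([ 3.04670830e-04, -4.05969894e+01, -2.92947829e+01, -1.10110193e-04,
        5.61889992e-04, -2.38104619e-06]), 'eef_pos': array([ 0.26707049, -0.6199079 ,  0.25032969]), 'tcp_rot': array([9.79394217e-01, 2.01957835e-01, 1.05006700e-05, 5.26967220e-06]), 'contact_force': array([ 0.10127591,  0.57954042, -0.78761455]), 'wrist_torque': array([-0.01100177,  0.02056067,  0.0382522 ]), 'finger_force': 0.0, 'opening': 0.9989445616958104}
```

View pics/top0.png

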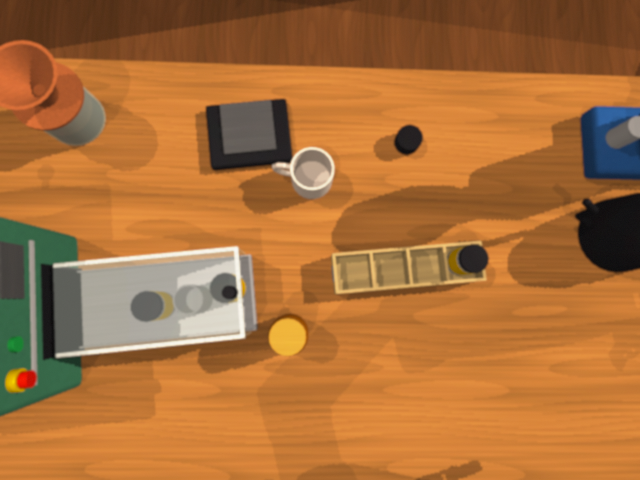

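View pics/side0.png

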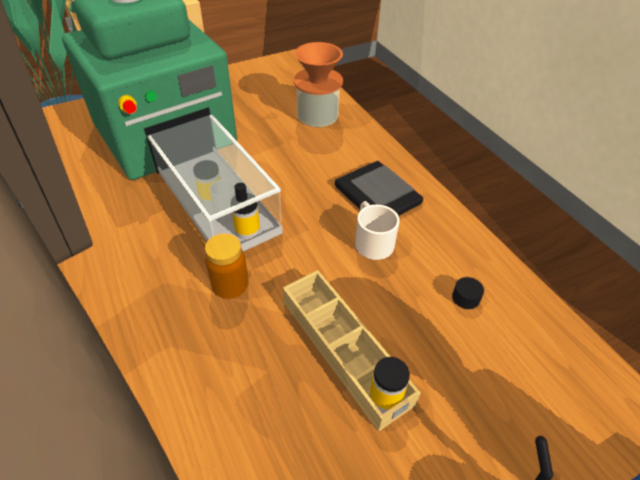

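The top view shows the guard's front edge from (237,248) to (243,337), with the knob at about (230,292). The tins sit at columns about 228 (yellow), 190 (bare) and 150 (yellow). The tote corners are near (332,253), (484,242), (487,280) and (337,294), and the packed tin is at (472,259). The jar is at (288,336) and the mug at (312,172).

Run:
```python
from h import *
P=lambda s,z:[at("top",u,v,z)[:2].round(4).tolist() for u,v in s]
print("guard front",P([(237,248),(243,337)],.114),"rear",P([(53,265),(57,355)],.114))
print("knob top",P([(230,292)],.146))
side=lambda u,v,z:at("side",u,v,z)[:3].round(4)
print("knob side top",side(241,187,.146), "base",side(240,204,.114))
print("tote",P([(332,253),(484,242),(487,280),(337,294)],.046))
print("packed lid",P([(472,259)],.091),"jar cap",P([(288,336)],.110),"cup",P([(312,172)],.075))
print("tray front end",P([(250,257),(256,329)],.02))
print("tins lid roughly",P([(222,288),(190,299),(148,306)],.09))
# tote from side silhouette corners
print("tote side",[side(u,v,.046) for u,v in[(284,290),(318,273),(418,396),(384,425)]])
im=ctrl.read_camera("top")
cv2.imwrite("pics/topcrop.png",cv2.resize(im[230:370,40:270,::-1],None,fx=3.4,fy=3.4,interpolation=cv2.INTER_CUBIC))
```

```text
guard front [[0.5672, 0.0947], [0.4212, 0.08]] rear [[0.5353, 0.3926], [0.3915, 0.3743]]
knob top [[0.4936, 0.098]]
knob side top [0.4958 0.0954 0.146 ] base [0.4872 0.0872 0.114 ]
tote [[0.5678, -0.0681], [0.5922, -0.3533], [0.5211, -0.3564], [0.4928, -0.0778]]
packed lid [[0.5557, -0.3122]] jar cap [[0.4228, 0.007]] cup [[0.712, -0.0292]]
tray front end [[0.5609, 0.0853], [0.4274, 0.0703]]
tins lid roughly [[0.5009, 0.1217], [0.4818, 0.1748], [0.4695, 0.2443]]
tote side [array([ 0.4952, -0.0825,  0.046 ]), array([ 0.5663, -0.0759,  0.046 ]), array([ 0.5901, -0.352 ,  0.046 ]), array([ 0.5209, -0.3655,  0.046 ])]
```

View pics/topcrop.png

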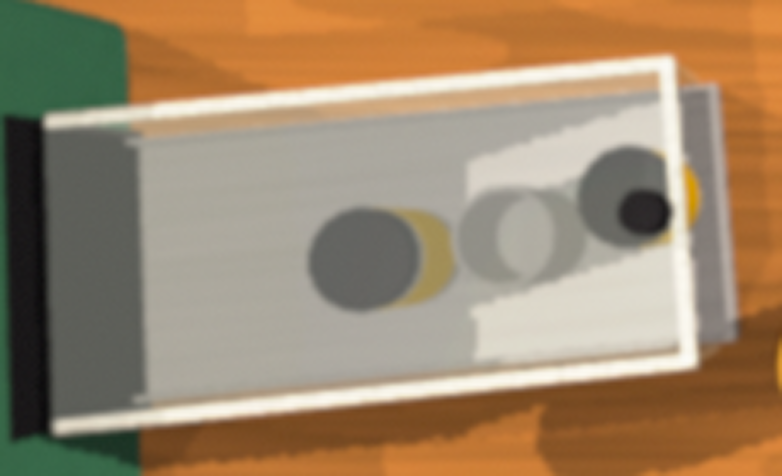

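The knob is at about (0.493, 0.100), the sealer's +x yaw is about 95.8°, and the tote's y yaw is about 95.3°, so one tool yaw serves both. Moving now with the gripper shut, to push the knob.

Request:
apply_moves:
  series:
    - [0.04, 0.05, 0, 0, 0, 0.2]
    - [0.08, 0.11, 0, 0, 0, 0.4]
    - [0.12, 0.17, 0, 0, 0, 0.6]
    - [0.17, 0.23, 0, 0, 0, 0.8]
    - [0.21, 0.29, 0, 0, 0, 1]
    - [0.25, 0.35, 0, 0, 0, 1]
    - [0.29, 0.4, 0, 0, 0, 1]
    - [0.29, 0.4, 0, 0, 0, 1]
  jaw: 0
  squeeze: 30

```text
time: 2.05
eef_pos: [0.5007, -0.2971, 0.2506]
tcp_rot: [0.826, 0.564, 0.0, 0.0]
contact_force: [-0.3, -0.4, -0.4]
opening: 0.005
finger_force: 0.0
```

Request:
apply_moves:
  series:
    - [0, 0.07, 0, 0, 0, 0.2]
    - [0, 0.14, 0, 0, 0, 0.4]
    - [0, 0.21, 0, 0, 0, 0.61]
    - [0, 0.28, 0, 0, 0, 0.61]
    - [0, 0.35, 0, 0, 0, 0.61]
    - [0, 0.42, 0, 0, 0, 0.61]
    - [0, 0.44, 0, 0, 0, 0.61]
    - [0, 0.44, 0, 0, 0, 0.61]

```text
time: 3.05
eef_pos: [0.4992, 0.0519, 0.2504]
tcp_rot: [0.67, 0.742, -0.0, 0.0]
contact_force: [0.0, 0.3, -0.5]
opening: -0.001
finger_force: 0.0
```

Request:
apply_moves:
  series:
    - [0, 0, -0.07, 0, 0, 0]
    - [0, 0, -0.132, 0, 0, 0]
    - [0, 0, -0.132, 0, 0, 0]
    - [-0.003, 0.03, -0.132, 0, 0, 0]
    - [-0.006, 0.06, -0.132, 0, 0, 0]
    - [-0.009, 0.09, -0.132, 0, 0, 0]
    - [-0.012, 0.12, -0.132, 0, 0, 0]
    - [-0.015, 0.15, -0.132, 0, 0, 0]
    - [-0.018, 0.18, -0.132, 0, 0, 0]
    - [-0.021, 0.21, -0.132, 0, 0, 0]
    - [-0.024, 0.24, -0.132, 0, 0, 0]
    - [-0.027, 0.27, -0.132, 0, 0, 0]
    - [-0.029, 0.29, -0.132, 0, 0, 0]
    - [-0.029, 0.29, -0.132, 0, 0, 0]

```text
time: 4.8
eef_pos: [0.4773, 0.2847, 0.1466]
tcp_rot: [0.671, 0.742, 0.002, 0.001]
contact_force: [-0.1, 0.3, -1.1]
opening: -0.001
finger_force: 0.0
```

Run:
```python
from h import *
save("side","side1.png");im=ctrl.read_camera("top")
cv2.imwrite("pics/top1.png",im[:,:,::-1])
```

```text
(no output)
```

View pics/side1.png

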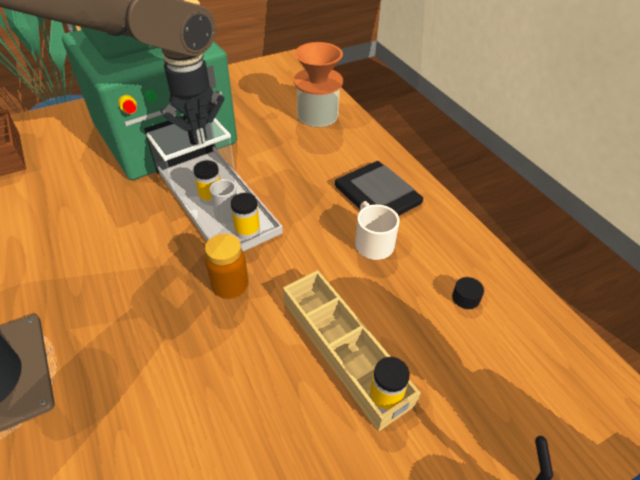

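The guard is nearly open, with its front edge near (210,140), and the tins are undisturbed. I'll push slowly up to the stop.

Request:
apply_moves:
  series:
    - [0, 0.005, 0, 0, 0, 0]
    - [-0.001, 0.01, 0, 0, 0, 0]
    - [-0.002, 0.015, 0, 0, 0, 0]
    - [-0.002, 0.018, 0, 0, 0, 0]
    - [-0.002, 0.018, 0, 0, 0, 0]

```text
time: 5.52
eef_pos: [0.4741, 0.2989, 0.1446]
tcp_rot: [0.671, 0.742, -0.0, -0.0]
contact_force: [-0.5, 0.1, -0.0]
opening: -0.002
finger_force: 0.1
```

Request:
apply_moves:
  series:
    - [0, 0.003, 0, 0, 0, 0]
    - [0, 0.005, 0, 0, 0, 0]
    - [0, 0.005, 0, 0, 0, 0]

```text
time: 5.9
eef_pos: [0.4739, 0.3004, 0.1446]
tcp_rot: [0.67, 0.742, -0.003, 0.001]
contact_force: [-1.0, -8.3, 3.2]
opening: 0.002
finger_force: 4.2
```

Contact force is 8 N, well over the 1.5 N friction, and motion has stopped, so the guard is at the end stop. Retreating, then a closer look at the tins.

Request:
apply_moves:
  series:
    - [0.003, -0.03, 0, 0, 0, 0]
    - [0.005, -0.06, 0.02, 0, 0, 0]
    - [0.01, -0.12, 0.08, 0, 0, 0]
    - [0.014, -0.18, 0.14, 0, 0, 0]
    - [0.02, -0.25, 0.14, 0, 0, 0]
    - [0.03, -0.32, 0.14, 0, 0, 0]
    - [0.03, -0.39, 0.14, 0, 0, 0]
    - [0.03, -0.46, 0.14, 0, 0, 0]
    - [0.03, -0.52, 0.14, 0, 0, 0]
    - [0.03, -0.52, 0.14, 0, 0, 0]
  jaw: 1

```text
time: 7.15
eef_pos: [0.4982, -0.1158, 0.2565]
tcp_rot: [0.672, 0.74, 0.0, -0.0]
contact_force: [-1.0, 0.3, -0.1]
opening: 0.999
finger_force: 0.0
```

Run:
```python
from h import *
for n in("top","side"):
    im=save(n,n+"2.png")
    for t in("tin_a","open_tin"):
        for d in ctrl.silhouettes(t,n):
            v,u=np.nonzero(d["pixels"]); print(n,t,round(d["p"],2),(np.array(d["xy"])*[640,480]).round(1),u.min(),u.max(),v.min(),v.max())
    # black lids in tray region
    m=(im.max(2)<60).astype(np.uint8)
    k,l,s,c=cv2.connectedComponentsWithStats(m)
    for i in range(1,k):
        if 80<s[i,4]<2500: print(n,"black",c[i].round(1),s[i].tolist(),at(n,*c[i],.091).round(4))
```

```text
top tin_a 0.96 [152.5 303.4] 130 173 290 320
top tin_a 0.69 [226.7 286. ] 209 245 272 302
top open_tin 0.77 [192.3 299.3] 172 211 284 314
top open_tin 0.5 [225.5 285.9] 209 246 272 302
top black [248.9 141.9] [207, 100, 84, 70, 2316] [0.7601 0.0838 0.091 ]
top black [407.7 139.6] [395, 126, 26, 28, 533] [ 0.7711 -0.2013  0.091 ]
top black [355.4 254.8] [342, 225, 29, 60, 160] [ 0.5606 -0.1065  0.091 ]
top black [474.9 253.4] [460, 246, 27, 18, 294] [ 0.5656 -0.3177  0.091 ]
top black [ 38.5 356.4] [10, 264, 43, 146, 1038] [0.3862 0.4165 0.091 ]
top black [224.6 287.7] [211, 275, 28, 27, 590] [0.5014 0.1171 0.091 ]
top black [146.6 306.1] [132, 293, 30, 27, 659] [0.4694 0.2461 0.091 ]
top black [ 87.5 306.1] [78, 301, 20, 11, 195] [0.4687 0.3436 0.091 ]
top black [329.2 322. ] [320, 302, 20, 42, 85] [ 0.445  -0.0617  0.091 ]
top black [451.2 363.4] [426, 307, 56, 93, 1341] [ 0.3768 -0.2704  0.091 ]
top black [380.1 323.7] [369, 310, 26, 26, 291] [ 0.4426 -0.149   0.091 ]
top black [383.3 343.8] [377, 338, 13, 11, 104] [ 0.4089 -0.1542  0.091 ]
top black [310.5 364.7] [300, 344, 21, 45
[... 353 characters left out ...]
_tin 0.56 [226.2 198.8] 211 236 179 222
side black [175.3 120.2] [144, 108, 65, 25, 269] [0.4655 0.4395 0.091 ]
side black [190.4 132.1] [185, 124, 12, 17, 149] [0.4819 0.3793 0.091 ]
side black [189.1 153.6] [165, 141, 49, 26, 494] [0.4555 0.3057 0.091 ]
side black [205.4 169.7] [194, 161, 24, 18, 341] [0.4687 0.2389 0.091 ]
side black [405.8 202. ] [387, 191, 35, 24, 419] [ 0.7832 -0.029   0.091 ]
side black [467.3 292.7] [453, 278, 30, 30, 705] [ 0.7489 -0.2561  0.091 ]
side black [  7.8 368.2] [0, 335, 21, 66, 914] [ 0.0693 -0.0593  0.091 ]
side black [390.9 374.1] [374, 358, 35, 33, 905] [ 0.5559 -0.3204  0.091 ]
side black [543.1 460. ] [536, 437, 16, 43, 433] [ 0.6637 -0.5108  0.091 ]
```

View pics/top2.png

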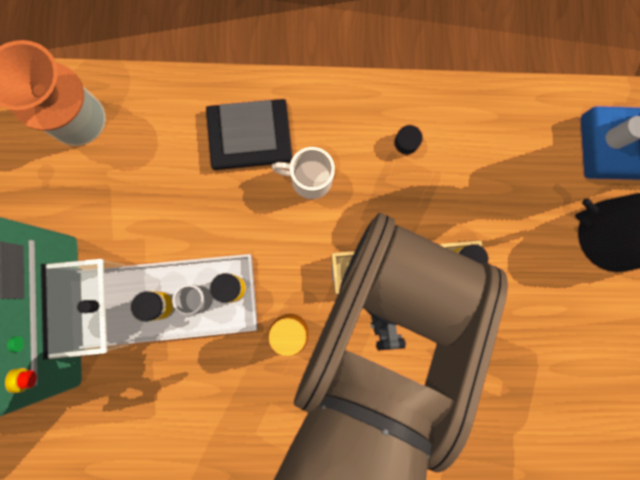

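The guard is open and all three tins are still upright. The front finished tin is at about (0.501, 0.118) and the rear one at about (0.469, 0.245). Picking the front tin.

Request:
apply_moves:
  series:
    - [0.001, 0.07, 0, 0, 0, 0]
    - [0.002, 0.14, 0, 0, 0, 0]
    - [0.003, 0.21, -0.03, 0, 0, 0]
    - [0.004, 0.27, -0.07, 0, 0, 0]
    - [0.004, 0.293, -0.09, 0, 0, 0]
    - [0.004, 0.293, -0.09, 0, 0, 0]
    - [0.004, 0.293, -0.14, 0, 0, 0]
    - [0.004, 0.293, -0.19, 0, 0, 0]
    - [0.004, 0.293, -0.23, 0, 0, 0]
    - [0.004, 0.293, -0.23, 0, 0, 0]
    - [0.004, 0.293, -0.23, 0, 0, 0]

```text
time: 8.82
eef_pos: [0.5033, 0.1202, 0.0748]
tcp_rot: [0.671, 0.741, 0.001, 0.001]
contact_force: [-0.3, 0.2, -0.2]
opening: 0.998
finger_force: 0.0
```

Request:
apply_moves:
  series:
    - [0, 0, 0, 0, 0, 0]
    - [0, 0, 0, 0, 0, 0]
    - [0, 0, 0, 0, 0, 0]
    - [0, 0, 0, 0, 0, 0]
    - [0, 0, 0, 0, 0, 0]
  jaw: 0
  squeeze: 40

```text
time: 9.45
eef_pos: [0.5025, 0.121, 0.0745]
tcp_rot: [0.671, 0.742, 0.001, 0.001]
contact_force: [-2.7, -0.4, 6.5]
opening: 0.6
finger_force: 41.2
```

Request:
apply_moves:
  series:
    - [0, 0, 0.03, 0, 0, 0]
    - [0, 0, 0.08, 0, 0, 0]
    - [0, 0, 0.13, 0, 0, 0]
    - [0, 0, 0.16, 0, 0, 0]
    - [0.01, -0.05, 0.16, 0, 0, 0]
    - [0.02, -0.11, 0.16, 0, 0, 0]
    - [0.03, -0.17, 0.16, 0, 0, 0]
    - [0.039, -0.23, 0.16, 0, 0, 0]
    - [0.039, -0.29, 0.16, 0, 0, 0]
    - [0.039, -0.29, 0.1, 0, 0, 0]
    - [0.039, -0.29, 0.08, 0, 0, 0]
    - [0.039, -0.29, 0.08, 0, 0, 0]

```text
time: 10.95
eef_pos: [0.5313, -0.11, 0.1348]
tcp_rot: [0.67, 0.742, -0.001, -0.002]
contact_force: [1.2, -0.3, -1.4]
opening: 0.599
finger_force: 42.5
```

Run:
```python
from h import *
im=save("side","side3.png"); s=ctrl.get_state(); print(s["eef_pos"],s["opening"])
p=s["eef_pos"]
a=np.linspace(0,2*np.pi,60)
im=im[:,:,::-1].copy()
for z,c in((p[2]-.068,(255,0,255)),(p[2]+.0165,(255,255,0))):
    q=proj("side",np.c_[p[0]+.026*np.cos(a),p[1]+.026*np.sin(a),0*a+z]); cv2.polylines(im,[(q*16).astype(int)],True,c,1,cv2.LINE_AA,4)
# tote outline at z=.046 and cell3 inner
o=np.array([.543,-.2163]);ay=np.array([-.092,.9957]);ax=np.array([.9957,.092])
def box(cy,hx,hy,c,z=.046):
    P=[np.r_[o+ay*(cy+sy*hy)+ax*sx*hx,z] for sx,sy in((-1,-1),(1,-1),(1,1),(-1,1))]
    cv2.polylines(im,[(proj("side",np.array(P))*16).astype(int)],True,c,1,cv2.LINE_AA,4)
box(0,.037,.1405,(255,0,0));box(.1035,.032,.032,(0,0,255));box(.0345,.032,.032,(0,0,255))
cv2.imwrite("pics/side3c.png",cv2.resize(im[150:440,200:460],None,fx=2,fy=2,interpolation=cv2.INTER_CUBIC))
```

```text
[ 0.53258656 -0.11038904  0.13661244] 0.5917201206339658
```

View pics/side3c.png

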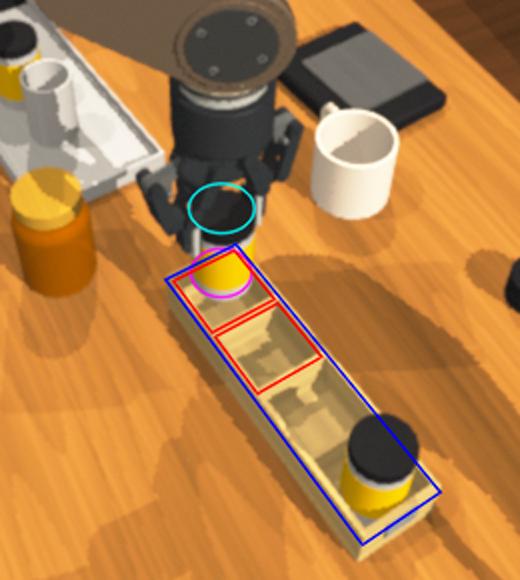

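The overlay matches: the tote outline agrees with the picture, and the held tin's base (crop 223,297) lies over cell 3. A 2–3 mm correction along −y, then a gentle lowering.

Request:
apply_moves:
  series:
    - [0.001, -0.0035, 0, 0, 0, 0]
    - [0.001, -0.0035, -0.025, 0, 0, 0]
    - [0.001, -0.0035, -0.045, 0, 0, 0]
    - [0.001, -0.0035, -0.06, 0, 0, 0]
    - [0.001, -0.0035, -0.068, 0, 0, 0]
    - [0.001, -0.0035, -0.073, 0, 0, 0]
    - [0.001, -0.0035, -0.0755, 0, 0, 0]
    - [0.001, -0.0035, -0.077, 0, 0, 0]
    - [0.001, -0.0035, -0.077, 0, 0, 0]

```text
time: 12.12
eef_pos: [0.5384, -0.111, 0.0832]
tcp_rot: [0.671, 0.741, 0.005, 0.002]
contact_force: [-4.3, 16.6, 25.5]
opening: 0.595
finger_force: 38.0
```

Something is touching early (25 N at 8 mm above the expected height). I'll lift a little and look.

Request:
apply_moves:
  series:
    - [0, 0, 0.01, 0, 0, 0]
    - [0, 0, 0.015, 0, 0, 0]
    - [0, 0, 0.015, 0, 0, 0]

```text
time: 12.5
eef_pos: [0.5334, -0.1141, 0.0871]
tcp_rot: [0.671, 0.742, -0.0, 0.0]
contact_force: [0.6, 0.5, -3.3]
opening: 0.595
finger_force: 41.7
```

Run:
```python
from h import *
im=save("side","side4.png"); s=ctrl.get_state(); print(s["eef_pos"],s["tcp_rot"],s["contact_force"])
p=s["eef_pos"]
im=im[:,:,::-1].copy()
cv2.imwrite("pics/side4c.png",cv2.resize(im[220:440,260:430],None,fx=2.7,fy=2.7,interpolation=cv2.INTER_CUBIC))
```

```text
[ 0.53311265 -0.11406606  0.0866139 ] [ 6.70827340e-01  7.41613438e-01 -2.29678986e-04 -3.67400945e-04] [ 0.47137228  0.24673114 -1.94740595]
```

View pics/side4c.png

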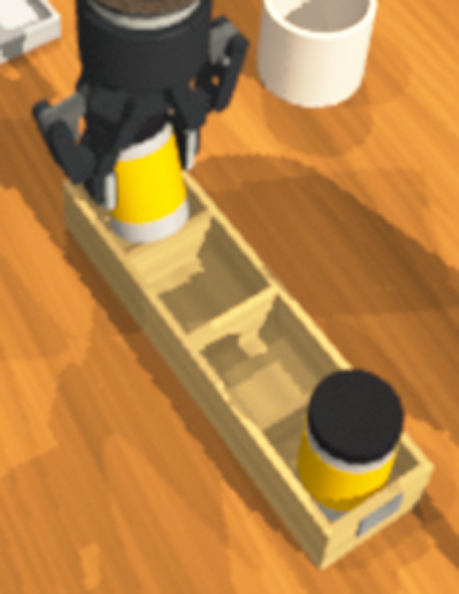

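The tin has ridden up in the grip. Its base edge, at crop (150,240), sits on the divider between cells 3 and 2 (crop (130,260)–(212,208)), so it was too far −y. I'll recompute the divider positions and the tin base from this picture.

Run:
```python
from h import *
o=np.array([.543,-.2163]);ay=np.array([-.092,.9957]);ax=np.array([.9957,.092])
f=lambda u,v,z=.046:(lambda P:(P[:2].round(4),"tote x,y mm",(1000*np.array([(P[:2]-o)@ax,(P[:2]-o)@ay])).round(1)))(at("side",u/2.7+260,v/2.7+220,z))
for n,u,v in(("div32 L",130,260),("div32 R",212,208),("div21 L",190,335),("div21 R",275,285),("near L",68,185),("end L",322,540),("end R",430,462)):print(n,f(u,v))
for z in(.03,.046,.055,.065):print("tin bottom-front edge at",z,f(152,241,z), "left/right", f(110,215,z)[2],f(188,208,z)[2])
# top view (first picture) dividers via wood brightness along the tote axis
im=cv2.cvtColor(cv2.imread("pics/top0.png"),cv2.COLOR_BGR2GRAY)
for xo in(-.035,0,.035):
    t=np.arange(-.15,.151,.002)
    q=proj("top",np.c_[o+np.outer(t,ay)+xo*ax,0*t+.046]).astype(np.float32)
    g=cv2.remap(im,q[:,:1],q[:,1:],cv2.INTER_LINEAR).ravel()
    print(xo,[f"{int(1000*a)}:{b}" for a,b in zip(t,g)][::1] if xo==0 else "")
```

```text
div32 L (array([ 0.5081, -0.1508]), 'tote x,y mm', array([-28.7,  68.4]))
div32 R (array([ 0.5732, -0.1394]), 'tote x,y mm', array([37.2, 73.7]))
div21 L (array([ 0.5159, -0.2146]), 'tote x,y mm', array([-26.9,   4.2]))
div21 R (array([ 0.5793, -0.2078]), 'tote x,y mm', array([36.9,  5.1]))
near L (array([ 0.4985, -0.0805]), 'tote x,y mm', array([-31.9, 139.3]))
end L (array([ 0.5188, -0.3562]), 'tote x,y mm', array([ -36.9, -137. ]))
end R (array([ 0.5964, -0.3465]), 'tote x,y mm', array([  41.2, -134.5]))
tin bottom-front edge at 0.03 (array([ 0.5322, -0.1348]), 'tote x,y mm', array([-3.2, 82.1])) left/right [-15.4 114.1] [31.  91.4]
tin bottom-front edge at 0.046 (array([ 0.5269, -0.1445]), 'tote x,y mm', array([-9.4, 73. ])) left/right [-21.3 104.3] [24.1 82. ]
tin bottom-front edge at 0.055 (array([ 0.524 , -0.1499]), 'tote x,y mm', array([-12.8,  67.9])) left/right [-24.6  98.7] [20.2 76.8]
tin bottom-front edge at 0.065 (array([ 0.5207, -0.1559]), 'tote x,y mm', array([-16.7,  62.2])) left/right [-28.2  92.6] [15.9 70.9]
-0.035 
0 ['-150:161', '-148:160', '-146:148', '-144:117
[... 852 characters left out ...]
18:131', '20:138', '22:139', '24:138', '26:138', '28:138', '30:138', '32:138', '34:138', '36:138', '38:138', '40:138', '42:137', '44:137', '46:137', '48:136', '50:136', '52:137', '54:137', '56:133', '58:123', '60:112', '62:108', '64:112', '66:128', '68:151', '70:174', '72:191', '74:194', '76:173', '78:129', '80:110', '82:127', '84:145', '86:151', '88:151', '90:151', '92:151', '94:151', '96:151', '98:151', '100:151', '102:151', '104:149', '106:149', '108:150', '110:149', '112:150', '114:149', '116:149', '118:148', '120:144', '122:136', '124:126', '126:122', '128:120', '130:119', '132:124', '134:139', '136:155', '138:165', '140:181', '142:193', '144:185', '146:152', '148:114', '150:102']
0.035
```

The tote actually lies about 4.5 mm farther along +y than I had it, with dividers at 5 and 73 mm instead of 0 and 69. I'll set the tin down on the clear table at about (0.55, 0), regrip it higher and come back.

Request:
apply_moves:
  series:
    - [0, 0, 0.04, 0, 0, 0]
    - [0, 0, 0.075, 0, 0, 0]
    - [0.01, 0.07, 0.075, 0, 0, 0]
    - [0.02, 0.142, 0.075, 0, 0, 0]
    - [0.02, 0.142, 0.05, 0, 0, 0]
    - [0.02, 0.142, 0, 0, 0, 0]
    - [0.02, 0.142, -0.03, 0, 0, 0]
    - [0.02, 0.142, -0.045, 0, 0, 0]
    - [0.02, 0.142, -0.05, 0, 0, 0]
    - [0.02, 0.142, -0.055, 0, 0, 0]
    - [0.02, 0.142, -0.055, 0, 0, 0]

```text
time: 13.92
eef_pos: [0.5511, -0.0024, 0.0527]
tcp_rot: [0.67, 0.743, -0.003, -0.001]
contact_force: [-21.9, -3.2, 49.9]
opening: 0.594
finger_force: 48.1
```

Run:
```python
from h import *
im=save("side","side5.png"); s=ctrl.get_state(); print(s["eef_pos"],s["contact_force"])
im=im[:,:,::-1]
q=proj("side",[[.55,0,.05]])[0].astype(int);print(q)
cv2.imwrite("pics/side5c.png",cv2.resize(im[q[1]-80:q[1]+80,q[0]-80:q[0]+80],None,fx=3,fy=3,interpolation=cv2.INTER_CUBIC))
```

```text
[ 0.55110711 -0.00235276  0.05267459] [-20.71844994  -3.03484361  49.32775505]
[291 246]
```

View pics/side5c.png

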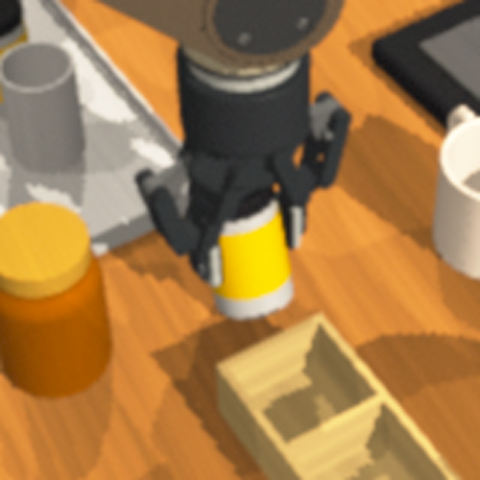

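The tin stands upright on the table, base at crop (213–293, 318), pressed harder than needed. I'll ease off, open and look for its exact centre.

Request:
apply_moves:
  series:
    - [0, 0, 0.006, 0, 0, 0]
    - [0, 0, 0.011, 0, 0, 0]
    - [0, 0, 0.011, 0, 0, 0]

```text
time: 14.35
eef_pos: [0.5505, -0.0012, 0.0535]
tcp_rot: [0.671, 0.742, 0.0, 0.001]
contact_force: [-3.1, -2.4, 8.9]
opening: 0.599
finger_force: 43.4
```

Request:
apply_moves:
  series:
    - [0, 0, 0, 0, 0, 0]
    - [0, 0, 0, 0, 0, 0]
    - [0, 0, 0, 0, 0, 0]
    - [0, 0, 0.008, 0, 0, 0]
    - [0, 0, 0.016, 0, 0, 0]
    - [0, 0, 0.02, 0, 0, 0]
    - [0, 0, 0.02, 0, 0, 0]
  jaw: 1

```text
time: 15.22
eef_pos: [0.5499, -0.0003, 0.0686]
tcp_rot: [0.671, 0.742, 0.0, 0.001]
contact_force: [0.4, -0.1, -0.1]
opening: 1.002
finger_force: 0.0
```

Run:
```python
from h import *
from scipy.optimize import minimize
im=save("side","side6.png"); s=ctrl.get_state(); print(s["eef_pos"],s["contact_force"],s["opening"])
hsv=cv2.cvtColor(im,cv2.COLOR_RGB2HSV); m=((hsv[...,0]>22)&(hsv[...,0]<33)&(hsv[...,1]>180)&(hsv[...,2]>150)).astype(np.uint8)
m[:, :250]=0; m[:, 345:]=0; m[320:]=0
k,l,st,c=cv2.connectedComponentsWithStats(m); i=1+st[1:,4].argmax(); print(st[i],c[i])
# lower end of the yellow at several columns, vertical axis column
v,u=np.nonzero(l==i)
e=s["eef_pos"]
print("mid cols low/high",[(r,(u[v==r].min()+u[v==r].max())/2,np.ptp(u[v==r])) for r in range(v.min(),v.max()+1,4)])
print("TCP axis proj",[proj("side",[[e[0],e[1],z]])[0].round(1) for z in(0,.02,.04,.06)])
cm=at("side",*c[i],.04); print("yellow blob centroid at z .04",cm, "reference predicted: surface facing camera")
# same measure for tray rear tin model check: front surface point = centre + 26mm toward camera (horizontal)
_,_,o=cal("side"); d=(o[:2]-cm[:2]); d/=np.linalg.norm(d); print("centre est",cm[:2]-d*.022)
```

```text
[ 5.49613608e-01 -3.10354678e-04  6.82254210e-02] [ 0.29590365 -0.50937047 -0.41724752] 0.9994163471456184
[290 250  19  22 276] [299.51086957 261.85144928]
mid cols low/high [(250, np.float64(308.0), np.int64(0)), (254, np.float64(305.5), np.int64(5)), (258, np.float64(299.5), np.int64(17)), (262, np.float64(299.5), np.int64(17)), (266, np.float64(299.5), np.int64(15)), (270, np.float64(294.5), np.int64(9))]
TCP axis proj [array([292.2, 263.9]), array([292. , 257.2]), array([291.7, 250.4]), array([291.5, 243.3])]
yellow blob centroid at z .04 [ 0.55025713 -0.0325071   0.04      ] reference predicted: surface facing camera
centre est [ 0.55971419 -0.01264346]
```

Run:
```python
from h import *
im=cv2.imread("pics/side6.png"); hsv=cv2.cvtColor(im,cv2.COLOR_BGR2HSV)
print("px per 10mm -y, +x",proj("side",[[.55,-.01,.03]])-proj("side",[[.55,0,.03]]),proj("side",[[.56,0,.03]])-proj("side",[[.55,0,.03]]))
for r in (250,254,258,262,266,270,274):
    print(r,[f"{u}:{hsv[r,u,0]},{hsv[r,u,1]},{hsv[r,u,2]}" for u in range(276,318,2)])
a=np.linspace(0,2*np.pi,200)
for y in(0,-.005,-.01):
  q=proj("side",np.c_[.5495+.026*np.cos(a),y+.026*np.sin(a),0*a]); print(y,q.min(0),q.max(0))
for d in ctrl.silhouettes("tin_a","side"): 
    v,u=np.nonzero(d["pixels"]); print(d["p"],u.min(),u.max(),v.min(),v.max())
```

```text
px per 10mm -y, +x [[2.27743485 3.53593613]] [[ 4.68684421 -1.78282992]]
250 ['276:15,188,171', '278:15,186,167', '280:15,186,177', '282:20,205,154', '284:18,64,128', '286:20,24,96', '288:15,20,52', '290:160,22,35', '292:170,23,34', '294:173,29,35', '296:173,29,35', '298:165,14,37', '300:8,21,49', '302:21,28,117', '304:17,27,177', '306:19,62,219', '308:24,255,239', '310:17,191,238', '312:17,185,243', '314:16,183,241', '316:16,183,241']
254 ['276:15,182,165', '278:15,188,175', '280:15,188,168', '282:21,253,153', '284:22,255,157', '286:23,255,182', '288:20,142,191', '290:19,64,178', '292:19,37,186', '294:18,37,195', '296:17,35,203', '298:18,39,210', '300:21,72,224', '302:22,138,239', '304:25,255,248', '306:25,255,249', '308:24,255,243', '310:16,192,226', '312:15,187,231', '314:17,183,243', '316:17,184,242']
258 ['276:15,186,180', '278:15,186,167', '280:15,190,172', '282:19,226,160', '284:22,255,156', '286:22,255,175', '288:22,255,197', '290:22,255,219', '292:23,255,231', '294:24,255,238', '296:24,255,243', '298:24,255,247', '300:25,255,249', '302:25,255,249', '304:25,255,249', '306:25,
[... 1162 characters left out ...]
,84,198', '310:15,188,198', '312:15,188,193', '314:15,181,187', '316:16,163,210']
274 ['276:15,189,219', '278:15,188,214', '280:15,187,200', '282:15,184,159', '284:14,177,128', '286:13,103,121', '288:18,41,125', '290:19,27,130', '292:21,25,131', '294:18,26,129', '296:17,28,128', '298:18,27,123', '300:19,29,124', '302:19,28,127', '304:14,61,184', '306:14,150,197', '308:16,167,205', '310:18,143,218', '312:19,132,224', '314:22,125,238', '316:20,133,221']
0 [278.79381787 253.74115213] [305.32457237 274.15520447]
-0.005 [279.86413281 255.43306521] [306.47475061 275.97407557]
-0.01 [280.94107511 257.13525288] [307.63203819 277.80440392]
0.86 194 220 161 204
0.7 282 309 228 276
0.48 283 420 271 429
```

The tin sits about 10 mm to −y of the tool, so it had shifted in the grip. Regripping it centred.

Request:
apply_moves:
  series:
    - [0.001, -0.006, 0.001, 0, 0, 0]
    - [0.001, -0.0125, 0.001, 0, 0, 0]
    - [0.001, -0.0125, 0.001, 0, 0, 0]
    - [0.001, -0.0125, 0.001, 0, 0, 0]

```text
time: 15.82
eef_pos: [0.5502, -0.0104, 0.0686]
tcp_rot: [0.671, 0.742, -0.0, -0.0]
contact_force: [-0.5, -0.1, -0.5]
opening: 1.003
finger_force: 0.0
```

Request:
apply_moves:
  series:
    - [0, 0, 0, 0, 0, 0]
    - [0, 0, 0, 0, 0, 0]
    - [0, 0, 0, 0, 0, 0]
    - [0, 0, 0, 0, 0, 0]
    - [0, 0, 0, 0, 0, 0]
  jaw: 0

```text
time: 16.45
eef_pos: [0.5505, -0.0102, 0.069]
tcp_rot: [0.671, 0.742, 0.0, 0.0]
contact_force: [-0.3, 0.9, 1.8]
opening: 0.599
finger_force: 41.7
```

Request:
apply_moves:
  series:
    - [0, 0, 0.04, 0, 0, 0]
    - [0, 0, 0.09, 0, 0, 0]
    - [0, 0, 0.11, 0, 0, 0]
    - [-0.01, -0.06, 0.11, 0, 0, 0]
    - [-0.02, -0.123, 0.11, 0, 0, 0]
    - [-0.02, -0.123, 0.08, 0, 0, 0]
    - [-0.02, -0.123, 0.08, 0, 0, 0]
    - [-0.02, -0.123, 0.08, 0, 0, 0]

```text
time: 17.45
eef_pos: [0.534, -0.1082, 0.1322]
tcp_rot: [0.67, 0.742, -0.0, -0.001]
contact_force: [0.7, -0.5, -2.6]
opening: 0.597
finger_force: 42.7
```

Run:
```python
from h import *
im=save("side","side7.png"); s=ctrl.get_state(); e=s["eef_pos"]; print(e,s["opening"])
a=np.linspace(0,2*np.pi,200)
im=im[:,:,::-1].copy()
o=np.array([.5442,-.2118]);ay=np.array([-.092,.9957]);ax=np.array([.9957,.092])
q=proj("side",np.c_[e[0]+.026*np.cos(a),e[1]+.026*np.sin(a),0*a+e[2]-.069]); cv2.polylines(im,[(q*16).astype(int)],True,(255,0,255),1,cv2.LINE_AA,4)
for cy in(.1035,.0345,-.0345):
    P=[np.r_[o+ay*(cy+sy*.032)+ax*sx*.032,.046] for sx,sy in((-1,-1),(1,-1),(1,1),(-1,1))]
    cv2.polylines(im,[(proj("side",np.array(P))*16).astype(int)],True,(0,0,255),1,cv2.LINE_AA,4)
cv2.imwrite("pics/side7c.png",cv2.resize(im[210:400,260:410],None,fx=3.1,fy=3.1,interpolation=cv2.INTER_CUBIC))
```

```text
[ 0.53449809 -0.10819725  0.13290153] 0.6013789356627739
```

View pics/side7c.png

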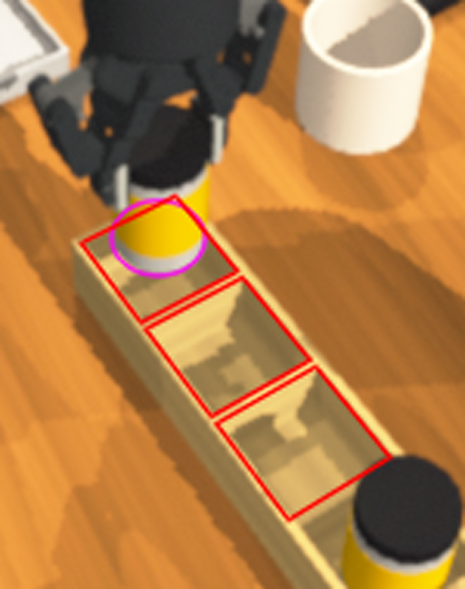

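The corrected cell outlines now lie on the dividers, and the tin's base (crop 160,272) agrees with the model centred in cell 3. Lowering it in two stages.

Request:
apply_moves:
  series:
    - [0, 0, -0.01, 0, 0, 0]
    - [0, 0, -0.02, 0, 0, 0]
    - [0, 0, -0.03, 0, 0, 0]
    - [0, 0, -0.035, 0, 0, 0]
    - [0, 0, -0.035, 0, 0, 0]

```text
time: 18.12
eef_pos: [0.534, -0.1086, 0.1042]
tcp_rot: [0.671, 0.742, -0.0, -0.001]
contact_force: [-0.2, -0.5, -2.6]
opening: 0.595
finger_force: 42.7
```

Request:
apply_moves:
  series:
    - [0, 0, -0.01, 0, 0, 0]
    - [0, 0, -0.02, 0, 0, 0]
    - [0, 0, -0.028, 0, 0, 0]
    - [0, 0, -0.033, 0, 0, 0]
    - [0, 0, -0.035, 0, 0, 0]
    - [0, 0, -0.036, 0, 0, 0]
    - [0, 0, -0.036, 0, 0, 0]

```text
time: 19.0
eef_pos: [0.5345, -0.1087, 0.0761]
tcp_rot: [0.671, 0.742, 0.0, 0.0]
contact_force: [0.2, -0.5, -1.8]
opening: 0.601
finger_force: 42.7
```

Still hanging freely, so I'll go down by fractions of a millimetre until it touches.

Request:
apply_moves:
  series:
    - [0, 0, -0.001, 0, 0, 0]
    - [0, 0, -0.002, 0, 0, 0]
    - [0, 0, -0.002, 0, 0, 0]

```text
time: 19.38
eef_pos: [0.5345, -0.1088, 0.075]
tcp_rot: [0.671, 0.742, -0.0, 0.0]
contact_force: [-0.8, -0.0, 2.1]
opening: 0.597
finger_force: 43.2
```

Contact is light. Releasing, then going for the rear tin.

Request:
apply_moves:
  series:
    - [0, 0, 0, 0, 0, 0]
    - [0, 0, 0, 0, 0, 0]
    - [0, 0, 0, 0, 0, 0]
    - [0, 0, 0, 0, 0, 0]
    - [0, 0, 0.03, 0, 0, 0]
    - [0, 0, 0.09, 0, 0, 0]
    - [0, 0, 0.15, 0, 0, 0]
    - [0, 0, 0.18, 0, 0, 0]
    - [-0.01, 0.06, 0.18, 0, 0, 0]
    - [-0.025, 0.13, 0.18, 0, 0, 0]
    - [-0.04, 0.2, 0.18, 0, 0, 0]
    - [-0.055, 0.27, 0.18, 0, 0, 0]
    - [-0.07, 0.34, 0.18, 0, 0, 0]
    - [-0.08, 0.41, 0.18, 0, 0, 0]
    - [-0.081, 0.442, 0.18, 0, 0, 0]
    - [-0.081, 0.442, 0.14, 0, 0, 0]
    - [-0.081, 0.442, 0.1, 0, 0, 0]
    - [-0.081, 0.442, 0.1, 0, 0, 0]
  jaw: 1

```text
time: 21.62
eef_pos: [0.4674, 0.2444, 0.1514]
tcp_rot: [0.671, 0.742, -0.003, -0.002]
contact_force: [0.4, 0.5, -0.4]
opening: 1.002
finger_force: 0.0
```

Run:
```python
from h import *
im=save("side","side8.png"); s=ctrl.get_state(); e=s["eef_pos"]; print(e,s["opening"])
for d in ctrl.silhouettes("tin_a","side")+ctrl.silhouettes("open_tin","side"):
    v,u=np.nonzero(d["pixels"]); print(round(d["p"],2),u.min(),u.max(),v.min(),v.max(), d["pixels"].sum())
a=np.linspace(0,2*np.pi,200)
for n,(x,y) in {"rear pred":(.4695,.245),"cell3 tin":(.5345,-.1085)}.items():
    q=np.vstack([proj("side",np.c_[x+.026*np.cos(a),y+.026*np.sin(a),0*a+z]) for z in(.006,.091)]); print(n,q.min(0),q.max(0))
im=im[:,:,::-1]
cv2.imwrite("pics/side8c.png",cv2.resize(im[100:300,140:340],None,fx=2.9,fy=2.9,interpolation=cv2.INTER_CUBIC))
```

```text
[0.46879487 0.2447273  0.15350092] 1.0026521877819703
0.92 194 219 160 204 757
0.65 298 327 265 312 1194
0.24 211 239 178 222 1025
0.93 210 239 179 222 1026
0.49 147 231 118 186 1696
rear pred [192.02561571 160.05089914] [222.67716437 206.40217164]
cell3 tin [295.30201537 264.58919603] [326.14652845 317.71455826]
```

View pics/side8.png

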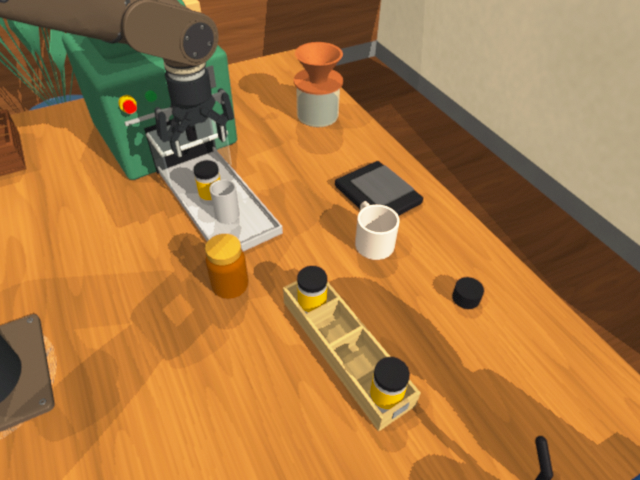

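The first tin stands in cell 3 at about (312,288). The rear tin at (206,182) matches the prediction, and the open tin at (225,200) is untouched. Lowering onto the rear tin and gripping.

Request:
apply_moves:
  series:
    - [0, 0.001, -0.03, 0, 0, 0]
    - [0, 0.001, -0.06, 0, 0, 0]
    - [0, 0.001, -0.085, 0, 0, 0]
    - [0, 0.001, -0.098, 0, 0, 0]
    - [0, 0.001, -0.098, 0, 0, 0]
    - [0, 0.001, -0.098, 0, 0, 0]

```text
time: 22.52
eef_pos: [0.4705, 0.246, 0.0773]
tcp_rot: [0.671, 0.742, 0.001, 0.001]
contact_force: [0.5, -0.2, 1.0]
opening: 0.999
finger_force: 0.0
```

Request:
apply_moves:
  series:
    - [0, 0, 0, 0, 0, 0]
    - [0, 0, 0, 0, 0, 0]
    - [0, 0, 0, 0, 0, 0]
    - [0, 0, 0, 0, 0, 0]
    - [0, 0, 0, 0, 0, 0]
  jaw: 0

```text
time: 23.15
eef_pos: [0.4702, 0.2459, 0.0768]
tcp_rot: [0.671, 0.742, 0.001, 0.0]
contact_force: [-0.0, -0.8, 5.8]
opening: 0.596
finger_force: 42.5
```

Request:
apply_moves:
  series:
    - [0, 0, 0.03, 0, 0, 0]
    - [0, 0, 0.09, 0, 0, 0]
    - [0, 0, 0.15, 0, 0, 0]
    - [0, 0, 0.17, 0, 0, 0]
    - [0.01, -0.06, 0.17, 0, 0, 0]
    - [0.02, -0.12, 0.17, 0, 0, 0]
    - [0.03, -0.19, 0.17, 0, 0, 0]
    - [0.04, -0.26, 0.17, 0, 0, 0]
    - [0.055, -0.33, 0.17, 0, 0, 0]
    - [0.07, -0.4, 0.17, 0, 0, 0]
    - [0.08, -0.46, 0.17, 0, 0, 0]
    - [0.089, -0.51, 0.17, 0, 0, 0]
    - [0.089, -0.529, 0.17, 0, 0, 0]
    - [0.089, -0.529, 0.12, 0, 0, 0]
    - [0.089, -0.529, 0.075, 0, 0, 0]
    - [0.089, -0.529, 0.075, 0, 0, 0]
    - [0.089, -0.529, 0.075, 0, 0, 0]

```text
time: 25.28
eef_pos: [0.541, -0.1771, 0.1365]
tcp_rot: [0.67, 0.742, 0.0, 0.0]
contact_force: [-0.2, -0.3, -1.6]
opening: 0.596
finger_force: 42.5
```

Run:
```python
from h import *
im=save("side","side9.png"); s=ctrl.get_state(); e=s["eef_pos"]; print(e,s["opening"],s["contact_force"])
a=np.linspace(0,2*np.pi,200)
q=np.vstack([proj("side",np.c_[e[0]+.026*np.cos(a),e[1]+.026*np.sin(a),0*a+e[2]-.071+z]) for z in(0,.07)]); print("tin pred",q.min(0),q.max(0))
for d in ctrl.silhouettes("tin_a","side"):
    v,u=np.nonzero(d["pixels"]); print(round(d["p"],2),u.min(),u.max(),v.min(),v.max())
q0=proj("side",[[*e[:2],e[2]-.04]])[0].astype(int)
hsv=cv2.cvtColor(im,cv2.COLOR_RGB2HSV)
for r in range(q0[1]-4,q0[1]+24,4):
    w=hsv[r,q0[0]-30:q0[0]+30]; c=np.nonzero((w[:,0]>=21)&(w[:,0]<29)&(w[:,1]>225))[0]+q0[0]-30
    print(r,(c.min(),c.max()) if len(c) else None)
```

```text
[ 0.54160988 -0.1775113   0.13746476] 0.5975830118610506 [-0.22887305 -1.00272204 -1.5809264 ]
tin pred [317.87119883 274.66899189] [352.32299595 327.19527403]
0.72 298 316 284 311
0.68 319 352 270 325
0.43 366 399 205 258
0.35 370 409 356 411
298 (np.int64(304), np.int64(350))
302 (np.int64(304), np.int64(350))
306 (np.int64(304), np.int64(350))
310 (np.int64(304), np.int64(348))
314 (np.int64(321), np.int64(347))
318 (np.int64(326), np.int64(342))
322 None
```

The held tin matches the prediction to about a pixel. Lowering into cell 2.

Request:
apply_moves:
  series:
    - [0, 0, -0.01, 0, 0, 0]
    - [0, 0, -0.02, 0, 0, 0]
    - [0, 0, -0.03, 0, 0, 0]
    - [0, 0, -0.038, 0, 0, 0]
    - [0, 0, -0.038, 0, 0, 0]

```text
time: 26.0
eef_pos: [0.5401, -0.1772, 0.1045]
tcp_rot: [0.671, 0.742, -0.0, -0.001]
contact_force: [0.2, 0.7, -1.9]
opening: 0.599
finger_force: 42.5
```

Request:
apply_moves:
  series:
    - [0, 0, -0.01, 0, 0, 0]
    - [0, 0, -0.02, 0, 0, 0]
    - [0, 0, -0.028, 0, 0, 0]
    - [0, 0, -0.032, 0, 0, 0]
    - [0, 0, -0.034, 0, 0, 0]
    - [0, 0, -0.034, 0, 0, 0]

```text
time: 26.75
eef_pos: [0.5408, -0.1775, 0.0784]
tcp_rot: [0.671, 0.742, 0.0, 0.0]
contact_force: [-0.8, -0.0, -2.9]
opening: 0.595
finger_force: 42.5
```

Request:
apply_moves:
  series:
    - [0, 0, -0.0008, 0, 0, 0]
    - [0, 0, -0.0015, 0, 0, 0]
    - [0, 0, -0.0015, 0, 0, 0]

```text
time: 27.12
eef_pos: [0.5407, -0.1775, 0.0772]
tcp_rot: [0.671, 0.742, 0.0, -0.0]
contact_force: [-1.2, -1.1, -2.8]
opening: 0.595
finger_force: 42.5
```

Request:
apply_moves:
  series:
    - [0, 0, -0.001, 0, 0, 0]
    - [0, 0, -0.002, 0, 0, 0]
    - [0, 0, -0.002, 0, 0, 0]

```text
time: 27.5
eef_pos: [0.5409, -0.1776, 0.0768]
tcp_rot: [0.671, 0.742, -0.0, -0.0]
contact_force: [-3.7, 1.2, 5.0]
opening: 0.601
finger_force: 43.4
```

Touched down gently. Release, rise and move aside, away from the tote.

Request:
apply_moves:
  series:
    - [0, 0, 0, 0, 0, 0]
    - [0, 0, 0, 0, 0, 0]
    - [0, 0, 0, 0, 0, 0]
    - [0, 0, 0, 0, 0, 0]
    - [0, 0, 0.03, 0, 0, 0]
    - [0, 0, 0.09, 0, 0, 0]
    - [0, 0, 0.15, 0, 0, 0]
    - [0, 0, 0.22, 0, 0, 0]
    - [-0.02, -0.07, 0.24, 0, 0, 0]
    - [-0.03, -0.14, 0.24, 0, 0, 0]
    - [-0.04, -0.21, 0.24, 0, 0, 0]
    - [-0.05, -0.28, 0.24, 0, 0, 0]
    - [-0.06, -0.35, 0.24, 0, 0, 0]
    - [-0.06, -0.4, 0.24, 0, 0, 0]
    - [-0.06, -0.4, 0.24, 0, 0, 0]
  jaw: 1

```text
time: 29.38
eef_pos: [0.4916, -0.5001, 0.2664]
tcp_rot: [0.672, 0.741, -0.0, -0.0]
contact_force: [-0.8, -0.2, -1.2]
opening: 0.998
finger_force: 0.0
```

Run:
```python
from h import *
a=save("top","top9.png"); s=ctrl.get_state(); print(s["time"],s["eef_pos"],s["opening"])
b=save("side","side10.png")
cv2.imwrite("pics/fin.png",np.vstack([cv2.resize(x[:,:,::-1],(400,300),interpolation=cv2.INTER_AREA) for x in(a,b)]))
```

```text
29.425 [ 0.49209915 -0.49836876  0.2665774 ] 1.004239625962206
```

View pics/fin.png

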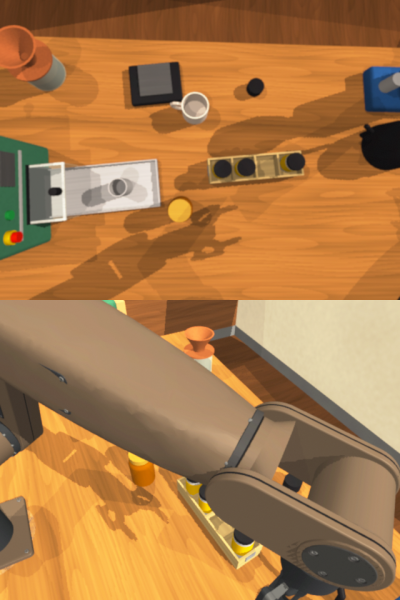

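The top view shows the guard open, with its front edge at column 65. The open tin is alone in the tray at (120,187). The tins are upright in cells 3, 2 and 0 at columns 222, 246 and 295, and the mug and jar look unmoved.

```bash
python3 -c "
from plant import ctrl; print(ctrl.sign_off())"
```

```text
the job is handed in; nothing more can be done
None
```

The job is handed in at about 29 s: the guard is fully open, the two finished tins stand upright in cells 2 and 3, and the open tin, packed tin, mug and jar look unmoved; on the first try at cell 3 the tin caught on a divider (about 25 N), and I pressed it down at about 50 N while setting it on the table to regrip.

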